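# Open the kit tote's gate and hold it wide

### The job

Open the kit tote so that I can slide the valve tray out: fold its weather flap up and back past upright, squeeze the lock catch on the fixed panel fully back, then squeeze the sprung catch on the gate and, by that catch, swing the gate out past its half-way check until it stands about square to the tote. The gate closes itself, so finish holding it there: keep its catch squeezed in your grip and do not let go. Leave the flap back, the lock catch drawn and the other parts where they lie.

Things in the scene. Friction and masses are not known exactly. Their poses are not given: they have to be found in the camera images.
- tote: grey steel kit tote, fixed to the table: 240 mm deep (x), 360 wide (y), 154 tall. Origin under its centre; x axis from front to back, y to its left seen from the robot, z up. The front (at x = -120 mm, facing the robot) is only 90 mm high; the weather flap covers the space above it. Behind the flap's hinge the top is a fixed deck at 154 mm
- flap (a joint): weather flap: aluminium plate 118 mm deep, 360 wide over the front half of the tote's top, hiding both catches from above. 0 = shut, level; 1.57 = upright; stop at 2.0; its front edge swings up and back. Stiff hinge: it stays at any angle it is left at and takes about 4 N at the loop to move. May start a little open (to 0.3)
- flap_loop (a point): middle of the flap's wire pull loop: round bar 10 mm thick, 110 mm long, parallel to the flap's hinge, 156 mm from the hinge line in the flap's plane; 33 mm clear gap between bar and flap edge. Can be pinched across from above; the bar can turn between the fingers. Axes are the flap's: y along the bar
- flap_hinge (a point): middle of the flap's hinge line (on the tote, 10 mm in front of its centre, 154 mm up); the line runs along y; axes as the tote's. With the flap upright its loop stands 310 mm above the table
- lock_catch (a joint): lock catch on the FIXED right half of the front: a stiff flat bolt lying across the front of the gate's free edge. 0 = locked, 0.012 m = fully drawn (stop), clear of the gate from 0.008. Stays where it is put (4 N to slide). A sliding finger tab is squeezed along the tote's -y towards a fixed lug; both are 22 mm (x) by 8 mm (y), tops 144 mm above the table
- lock_grip (a point): midway between the outer faces of the lock catch's tab and lug when fully squeezed, 126 mm above the table, 18 mm below their tops. Lug's outer face 14 mm from it along -y; tab's outer face 26 mm from it along +y when locked, 14 mm when squeezed. Axes as the tote's. Beside tab and lug there is only bolt, staple and panel, up to 106 mm above the table
- gate (a joint): mesh gate 173 mm wide, 36 to 88 mm above the table, left half of the front, upright hinge at its left end. 0 = shut, 1.57 = square out towards the robot, stop 1.75; turns clockwise from above. A damped spring pulls it shut (0.18 N m shut, 0.36 wide). A sprung half-way check (detent) at 0.7 resists from 0.45 on with some 4 N more at the catch; let go beyond it, the gate falls back to about 0.9 and stays
- gate_hinge (a point): point on the gate's upright hinge axis, 126 mm above the table; axes as the tote's
- gate_catch (a joint): spring bolt on top of the gate, entering a staple on the fixed panel. 0 = shot, 0.012 m = squeezed home (stop), free of the staple from 0.008. The spring takes 6 N to start, 10 N squeezed home, and shoots the bolt again when let go. Tab and lug have the lock catch's shape and size (tops 144 mm above the table); the lug is nearer the hinge, the tab slides towards it
- gate_grip (a point): on the gate, midway between the outer faces of the gate catch's tab and lug when fully squeezed, 126 mm above the table, 110 mm from the hinge axis; axes turn with the gate, the tote's when shut. Lug's outer face 14 mm from it along +y (towards the hinge); tab's outer face 26 mm from it along -y when shot, 14 mm when squeezed
- clamped_jaw: steel C-clamp lying flat with a yellow gripper jaw blank in it, 190 x 145 x 26 mm; a bystander, origin on its underside; to be left alone
- socket: chrome socket 30 mm across, 38 mm tall, standing on the tote's rear deck; a bystander, origin on its underside; to be left alone
- washer: black acetal thrust washer, 48 mm across, 8 mm thick, flat on the table in front of the tote; the gate passes over it; a bystander, origin on its underside; to be left alone
- dowel_block: steel block 60 x 40 x 30 mm with three short dowels on top (44 mm in all), on the table before the tote; a bystander, origin on its underside; to be left alone
- valve_spool: green anodised valve spool, 96 mm long, 22 mm across, lying on the table before the tote; a bystander, origin on its underside; to be left alone
- spanner: open-ended spanner, 170 mm long, flat on the table; a bystander, origin on its underside; to be left alone
- grease_tin: steel tin 64 mm across, 50 mm tall; a bystander, origin on its underside; to be left alone

How it is judged:
On the way, in this order (a step that is already met when the one before it is completed fails the run):
1. the weather flap is folded back past upright (value of joint flap above 1.57 rad), for 0.2 s.
2. the lock catch is squeezed back clear of the gate, the gate still shut (value of joint lock_catch above 0.009 m and value of joint gate below 0.06 rad), for 0.2 s.
3. the gate's own catch is squeezed by the fingers until its bolt is out of the staple (value of joint gate_catch above 0.009 m and value of joint gate below 0.2 rad and contact force between the fingers and gate above 1.5 N), for 0.05 s.
4. the gate is swung past its half-way check to about square, held by its catch (value of joint gate above 1.3 rad and value of joint gate_catch above 0.006 m and contact force between the fingers and gate above 1.5 N), for 0.2 s.
At the end, for the whole second after the job is handed in: Through the last second the gate stands still at more than 1.3 rad (75 degrees) open held by its squeezed catch (squeezed over 6 mm, fingers bearing on the gate with over 1.5 N), the flap is still past 1.5 rad and the lock catch still drawn more than 9 mm (all of step 4 and velocity of joint gate between -0.15 and 0.15 rad/s and value of joint flap above 1.5 rad and value of joint lock_catch above 0.009 m); the arm keeps its last pose, push and grip.
It fails at once if another part on the table or tote is moved more than 20 mm (distance of any of clamped_jaw, socket, washer, dowel_block, valve_spool, spanner, grease_tin from where it was at the start of the episode above 0.02 m).
It also fails if it takes over 61 s, if anything falls off the work surface, if the arm or the gripper's body presses on something with over 40 N, if the wrist force passes 120 N, or if a joint passes its speed limit or range.

### The arm

A 6-joint arm with a two-finger parallel gripper is mounted at the origin on the work surface. World frame = base frame: x ahead of the robot, y to its left, z up, the work surface at z = 0. Lengths are in m, angles in rad, forces in N, time in s.
With the tool pointing down it reaches from about 0.3 to 0.85 m from the base axis. Payload 4.2 kg.
Tool frame: the origin (TCP) lies at the very end of the fingers, on their centre line; the grasp point (between the pads) lies 19 mm behind it; z points along the fingers, y is the line along which they close (so a half turn about z gives the same grasp; the last joint's range is limited). The gripper opens to 91 mm and grips with 3 to 60 N. Pads are 32 mm wide; open, the fingers measure 118 mm over their backs; the gripper's body (76 mm by 178 mm) begins 60 mm behind the grasp point.
Start: joints at [-1.182, 0.32, 1.565, -0, 1.257, -0.02], TCP at [0.229, -0.528, 0.192] pointing down, gripper open.
Joint ranges: [-3.11, 3.11], [-0.84, 2.01], [0.21, 2.61], [-1.34, 4.49], [0.05, 2.63], [-2.56, 2.56]. Speed limits (rad/s): [2.57, 2.57, 3.14, 3.14, 3.14, 3.14].

### API

Orientations are given as a unit quaternion [w, x, y, z].
In Python, from rig import * gives the robot as it stands. The module is installed in compiled form; this text tells all that it offers.
- The arm moves only by the tool play_rows, never from a script. Its argument "plan" is a list of rows, each an object with "dp": the shift along the tool's x, y, z in mm, a list of three; "dr": the turn, a rotation vector about the tool's x, y, z in degrees, a list of three; "hand": the finger opening in mm, from 0 to 91.2. In form: [{"dp": [dx, dy, dz], "dr": [rx, ry, rz], "hand": hand}, ...]. A call has 1 to 10 rows; each row is the pose to reach, as a shift and turn from the pose commanded when the call began, along the tool's axes at that moment; what a row does not reach only later rows make up. A row lasts 1/8 s, in which the tool goes at most 62.5 mm and 10.7 degrees, less where a joint would pass 70% of its speed; a pose out of reach is approached as far as the arm can. A call with a gripper value outside its range is refused whole. The fingers move at their own pace and stop on an object; "grip_force" is the grip in N (left out, the last holds). Time passes only in rows, so rows that repeat a pose let the fingers close. It gives the time, the measured TCP pose, the force, the opening and the grip force at its end, in the units of the state.
- get_state(): the state, without advancing time (a new reading comes with each control period).
- snapshot(name): name is "scene" or "top" or "wrist"; returns the picture (384x512x3 uint8, blue, green, red); there is no depth.
- camera_info(name): a dict with "mtx" (3x3 intrinsics, pixels), "R" (3x3) and "t" (3): a world point X has camera coordinates R X + t. Camera axes: x right, y down, z forward; pixel columns grow to the right and rows downward; lengths in m; the calibration is good to about 2 mm. A picture is of the moment at which its call begins: read the wrist's pose just before it. camera_info takes no time and is no camera call; for the wrist camera it gives the pose at the moment of the call.
- close_job(): hands the job in; it is judged then, once.
Trained networks look in the newest picture that a camera, given by its name, has taken for a name from the list of things; names that differ only in an ending like _2 or _b are one class to them, and where a whole thing is asked for, a point or a joint stands for the part that bears it (a point fixed in the world has none). Each returns a list of dicts, best first, with "conf" (0 to 1); they miss things now and then, are a little off and sometimes report something else, mostly with a low value. They report only what shows in the picture. A call takes as long as a camera call.
- look_for(camera, target): "position" ([column, row] in pixels, amid what is visible of it).
- tip_of(camera, target): "position" ([column, row] in pixels: a listed point, or the origin of a listed thing).
The state is a dict: "clock": time; "qpos": joint angles; "joint_vel": joint speeds; "effort": joint torques, N m; "position": TCP position; "eef_rot": TCP orientation; "contact_force": force on the tool from outside, world axes, zero at the start; "torque": the same for the moment, N m; "gripper_width": finger opening in m; "grasp_force": force on a finger pad.
Only numpy, scipy, OpenCV 4.12 (cv2) and the standard library are available. Lean on these libraries where they do the work, as an engineer would, in place of code of your own. Each camera call takes 0.05 s, during which the arm holds its last target. There are 200 camera calls.

## Working session

There is one attempt and no reset: what is moved stays moved. The work goes in short steps, Python scripts to look and compute and a tool call to move; the robot and the scene stay as the last step left them, time stands still between calls to the robot, and variables do not carry over. Pictures are saved under pics/ and viewed, at most 12 in all, crops included, and the job is handed in when it is done.

Besides the shell and the picture viewer there is one more tool, called after ">>>" as name(argument=value, ...), one argument or row to a line, values as JSON. play_rows: Moves the arm, as the interface text tells. Its arguments: {"type":"object","properties":{"plan":{"type":"array","items":{"type":"object","properties":{"dp":{"type":"array","items":{"type":"number"}},"dr":{"type":"array","items":{"type":"number"}},"hand":{"type":"number"}}}},"grip_force":{"type":"number"}},"required":["plan"]}

```bash
mkdir -p pics; cat > h.py <<'E'
from rig import *
import numpy as np, cv2
def ray(cam,uv,info=None):
    c=info or camera_info(cam); K=np.array(c["mtx"]);R=np.array(c["R"]);t=np.array(c["t"])
    d=R.T@np.linalg.inv(K)@np.array([uv[0],uv[1],1.]); return -R.T@t,d/np.linalg.norm(d)
def atz(cam,uv,z,info=None):
    o,d=ray(cam,uv,info); return o+d*(z-o[2])/d[2]
def tri(rays):
    A=sum(np.eye(3)-np.outer(d,d) for o,d in rays);b=sum((np.eye(3)-np.outer(d,d))@o for o,d in rays)
    return np.linalg.solve(A,b)
def proj(cam,X,info=None):
    c=info or camera_info(cam); p=np.array(c["mtx"])@(np.array(c["R"])@np.array(X)+np.array(c["t"])); return p[:2]/p[2]
E
python3 - <<'E'
from h import *
np.set_printoptions(precision=3,suppress=True)
s=get_state(); print(s["clock"],s["position"],s["eef_rot"],s["gripper_width"])
ims=[]
for c in("scene","top"):
    im=snapshot(c); ims.append(im)
cv2.imwrite("pics/a.png",np.vstack(ims) if 0 else np.hstack(ims)[:, :]); 
cv2.imwrite("pics/scene.png",ims[0]);cv2.imwrite("pics/top.png",ims[1])
for n in ("tote","flap_loop","flap_hinge","lock_grip","gate_hinge","gate_grip","socket","washer","dowel_block","valve_spool","spanner","clamped_jaw","grease_tin"):
    r=[]
    for c in("scene","top"):
        q=tip_of(c,n)
        if q: r.append((c,np.round(q[0]["position"]),round(q[0]["conf"],2)))
    X=tri([ray(c,p) for c,p,_ in r]) if len(r)==2 else None
    print(n,r,X)
E
```

```text
0.0 [ 0.228 -0.527  0.192] [-0.001  0.979  0.203 -0.   ] 0.09134988265474155
tote [('scene', array([270., 269.]), 0.57), ('top', array([340., 226.]), 0.63)] [ 0.565 -0.183  0.014]
flap_loop [('scene', array([221., 201.]), 0.93), ('top', array([300., 192.]), 0.84)] [ 0.523 -0.116  0.189]
flap_hinge [('scene', array([266., 232.]), 0.67), ('top', array([290., 138.]), 0.87)] [ 0.676 -0.102  0.162]
lock_grip [('scene', array([211., 246.]), 0.67), ('top', array([332., 176.]), 0.6)] [ 0.574 -0.216  0.138]
gate_hinge [('scene', array([261., 189.]), 0.86), ('top', array([243., 186.]), 0.83)] [0.55  0.04  0.126]
gate_grip [('scene', array([261., 188.]), 0.74), ('top', array([283., 175.]), 0.62)] [ 0.583 -0.055  0.223]
socket [('scene', array([301., 248.]), 0.52), ('top', array([282., 106.]), 0.45)] [ 0.773 -0.083  0.152]
washer [('scene', array([222., 227.]), 0.47), ('top', array([277., 215.]), 0.51)] [ 0.476 -0.064 -0.009]
dowel_block [('scene', array([169., 257.]), 0.68), ('top', array([342., 230.]), 0.49)] [ 0.429 -0.257  0.007]
valve_spool [('top', array([323., 203.]), 0.6)] None
spanner [('scene', array([ 85., 272.]), 0.71), ('top', array([398., 278.]), 0.87)] [ 0.275 -0.429 -0.001]
clamped_jaw [('scene', array([277., 127.]), 0.82), ('top', array([102., 268.]), 0.71)] [ 0.32   0.481 -0.006]
grease_tin [('scene', array([140., 326.]), 0.8), ('top', array([396., 198.]), 0.91)] [ 0.522 -0.441 -0.004]
```

View pics/scene.png

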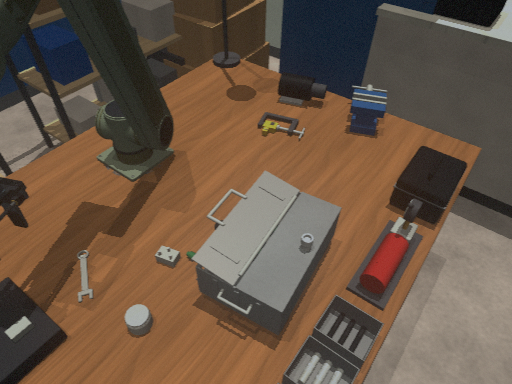

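View pics/top.png

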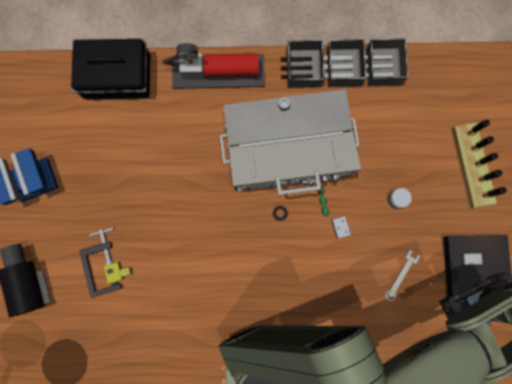

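The scene view shows the tote with its flap slightly open and its loop at px (225,207). The top view shows the tote at about (225-358, 92-190), with the loop at (300,190), the washer at (280,213), the spool at (324,203) and the dowel block at (342,227). The networks agree with this. The tote is yawed about +0.1 rad. I'll move above the loop next.

```bash
cat >> h.py <<'E'
from scipy.spatial.transform import Rotation as Ro
np.set_printoptions(precision=3,suppress=True)
def pose():
    s=get_state(); q=s["eef_rot"]; return np.array(s["position"]),Ro.from_quat([q[1],q[2],q[3],q[0]])
def down(yaw): # tool down, tool x at world yaw
    return Ro.from_euler('z',yaw)*Ro.from_euler('x',np.pi)
def go(P,yaw):
    p,R=pose(); return np.round(R.inv().apply(np.array(P)-p)*1000,1),np.round(np.degrees((R.inv()*down(yaw)).as_rotvec()),1)
E
python3 - <<'E'
from h import *
for n,uv in dict(fl=(233,188),fr=(358,170),bl=(224,106),br=(346,91)).items(): print(n,atz("top",uv,0.154))
c=camera_info("wrist"); p,R=pose(); Rc=np.array(c["R"]); o=-Rc.T@np.array(c["t"])
print("cam in tool",R.inv().apply(o-p),R.inv().apply(Rc.T@[0,0,1]), R.inv().apply(Rc.T@[1,0,0]))
print(go([0.50,-0.118,0.32],np.pi/2+0.1))
E
```

```text
fl [0.541 0.068 0.154]
fr [ 0.586 -0.289  0.154]
bl [0.783 0.091 0.154]
br [ 0.821 -0.266  0.154]
cam in tool [ 0.068 -0.001 -0.192] [-0.24   0.001  0.971] [ 0.001  1.    -0.   ]
(array([ 411.9, -268. , -127.6]), array([  0. ,   0. , -72.3]))
```

>>> play_rows(
  plan=[
    {"dp": [30,-20,-60],"dr": [0,0,-8],"hand": 91},
    {"dp": [75,-50,-110],"dr": [0,0,-18],"hand": 70},
    {"dp": [120,-80,-128],"dr": [0,0,-28],"hand": 50},
    {"dp": [170,-110,-128],"dr": [0,0,-38],"hand": 34},
    {"dp": [220,-140,-128],"dr": [0,0,-48],"hand": 34},
    {"dp": [270,-175,-128],"dr": [0,0,-57],"hand": 34},
    {"dp": [320,-210,-128],"dr": [0,0,-66],"hand": 34},
    {"dp": [370,-240,-128],"dr": [0,0,-72],"hand": 34},
    {"dp": [412,-268,-128],"dr": [0,0,-72],"hand": 34},
    {"dp": [412,-268,-128],"dr": [0,0,-72],"hand": 34},
  ],
)

```text
clock: 2.65
position: [0.5014, -0.1153, 0.3199]
eef_rot: [-0.0, 0.671, 0.741, 0.0]
contact_force: [-0.5, -0.5, -0.9]
gripper_width: 0.0339
grasp_force: 0.0
```

```bash
python3 - <<'E'
from h import *
s=get_state(); print(s["clock"],pose()[0],go([0.50,-0.118,0.32],np.pi/2+0.1),s["gripper_width"])
im=snapshot("wrist"); cv2.imwrite("pics/w1.png",im); c=camera_info("wrist")
for n,z in (("flap_loop",0.187),("flap_hinge",.154),("lock_grip",.126),("gate_grip",.126),("gate_hinge",.126)):
    for q in tip_of("wrist",n)[:2]: print(n,np.round(q["position"]),round(q["conf"],2),atz("wrist",q["position"],z,c))
E
```

```text
2.65 [ 0.501 -0.115  0.32 ] (array([-2.6, -1.6, -0.1]), array([-0., -0., -0.])) 0.033896362314832
flap_loop [286. 178.] 0.74 [ 0.527 -0.116  0.187]
flap_hinge [420. 167.] 0.76 [ 0.676 -0.095  0.154]
lock_grip [284. 181.] 0.26 [ 0.532 -0.132  0.126]
gate_grip [323. 132.] 0.7 [ 0.57  -0.07   0.126]
gate_hinge [326.  28.] 0.76 [0.557 0.04  0.126]
```

View pics/w1.png

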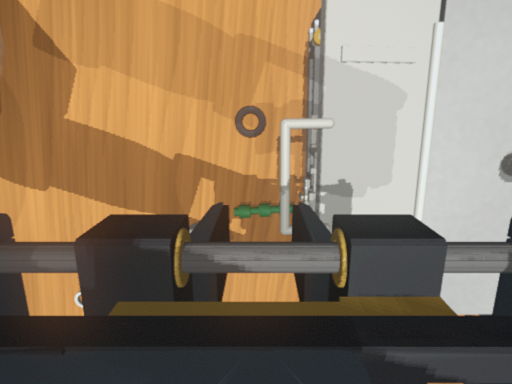

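>>> play_rows(
  plan=[
    {"dp": [-1,12,0],"dr": [0,0,0],"hand": 24},
    {"dp": [-3,25,30],"dr": [0,0,0],"hand": 24},
    {"dp": [-3,25,60],"dr": [0,0,0],"hand": 24},
    {"dp": [-3,25,90],"dr": [0,0,0],"hand": 24},
    {"dp": [-3,25,100],"dr": [0,0,0],"hand": 24},
    {"dp": [-3,25,100],"dr": [0,0,0],"hand": 24},
  ],
)

```text
clock: 3.7
position: [0.5255, -0.1189, 0.2203]
eef_rot: [-0.0, 0.673, 0.74, -0.0]
contact_force: [0.2, 0.1, 0.2]
gripper_width: 0.024
grasp_force: 0.0
```

```bash
python3 - <<'E'
from h import *
s=get_state(); print(s["clock"],pose()[0])
im=snapshot("wrist"); cv2.imwrite("pics/w2.png",im); c=camera_info("wrist")
im2=snapshot("scene");c2=camera_info("scene")
for n,z in (("flap_loop",0.191),("gate_grip",.126),("gate_hinge",.126)):
    r=[]
    for q in tip_of("wrist",n)[:1]: r.append(ray("wrist",q["position"],c)); print(n,np.round(q["position"]),round(q["conf"],2),atz("wrist",q["position"],z,c))
E
```

```text
3.7 [ 0.526 -0.119  0.22 ]
flap_loop [261. 200.] 0.68 [ 0.527 -0.114  0.191]
gate_grip [318. 133.] 0.83 [ 0.572 -0.068  0.126]
```

View pics/w2.png

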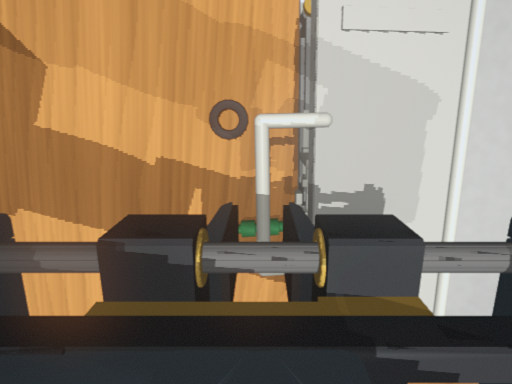

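The bar (column 262) lies centred between the fingers (px 228-290). I'll descend and pinch it.

>>> play_rows(
  plan=[
    {"dp": [0,0,25],"dr": [0,0,0],"hand": 24},
    {"dp": [0,1,44],"dr": [0,0,0],"hand": 24},
    {"dp": [0,1,46],"dr": [0,0,0],"hand": 24},
    {"dp": [0,1,46],"dr": [0,0,0],"hand": 5},
    {"dp": [0,1,46],"dr": [0,0,0],"hand": 5},
    {"dp": [0,1,46],"dr": [0,0,0],"hand": 5},
    {"dp": [0,1,46],"dr": [0,0,0],"hand": 5},
  ],
  grip_force=20,
)

```text
clock: 4.82
position: [0.5264, -0.1185, 0.1747]
eef_rot: [0.0, 0.673, 0.74, 0.0]
contact_force: [0.3, -0.4, 0.1]
gripper_width: 0.0048
grasp_force: 0.0
```

```bash
python3 - <<'E'
from h import *
im=snapshot("wrist"); im2=snapshot("scene")
c=camera_info("wrist")
cv2.imwrite("pics/w3.png",np.hstack([im[:,100:500],cv2.resize(im2[130:280,160:300],(373,384*1))[:, :373]]))
for n in("flap_loop","flap_hinge"):
    r=[]
    for cam in("wrist","scene","top"):
        if cam=="top": snapshot("top")
        for q in tip_of(cam,n)[:1]: r.append(ray(cam,q["position"],c if cam=="wrist" else None)); print(n,cam,q["position"],q["conf"])
    if len(r)>1: print(tri(r))
E
```

```text
flap_loop wrist [260.9, 221.8] 0.91
flap_loop scene [221.1, 200.8] 0.7
[ 0.527 -0.113  0.19 ]
flap_hinge wrist [486.9, 200.4] 0.8
flap_hinge scene [269.6, 232.2] 0.82
flap_hinge top [290.8, 137.9] 0.98
[ 0.679 -0.099  0.156]
```

View pics/w3.png

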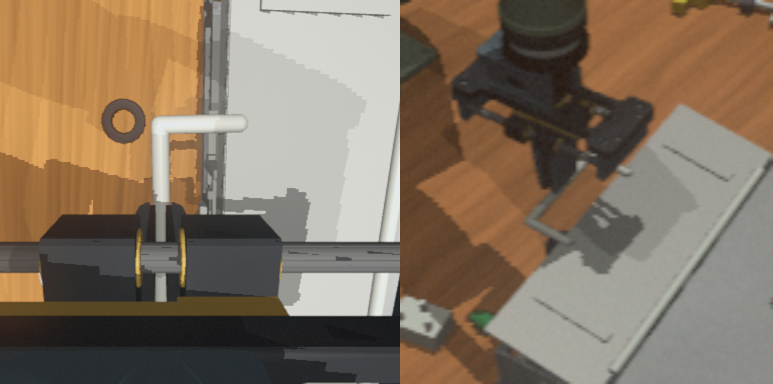

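```bash
python3 - <<'E'
from h import *
p,R=pose(); 
for z in(0,-.01,-.02,-.04): 
    u=proj("scene",p-[0,0,z]); print(z,u,400+(u[0]-160)*2.66,(u[1]-130)*2.56)
im2=snapshot("scene")
cv2.imwrite("pics/s4.png",cv2.resize(im2[170:230,185:265],(800,600),interpolation=cv2.INTER_CUBIC))
E
```

```text
0 [220.126 205.874] 559.9350148346151 194.23739557765825
-0.01 [219.916 203.387] 559.3772905148 187.86983059038786
-0.02 [219.704 200.863] 558.8113938063639 181.4089610549793
-0.04 [219.269 195.703] 557.6543540339159 168.19898314624785
```

View pics/s4.png

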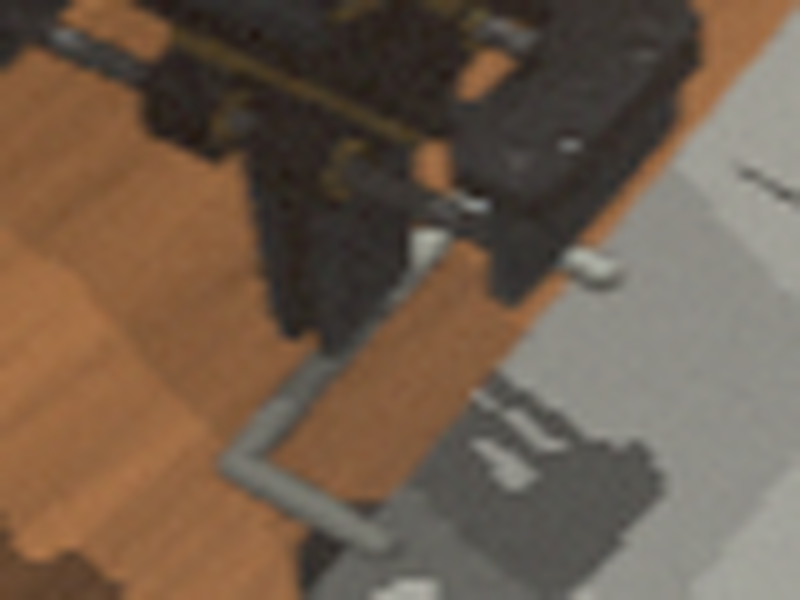

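The fingertips end right on top of the bar (px ~340,355), so the bar is lower than estimated, at about z 0.168. I'll reopen, go lower and pinch again.

>>> play_rows(
  plan=[
    {"dp": [0,0,-8],"dr": [0,0,0],"hand": 24},
    {"dp": [0,0,-8],"dr": [0,0,0],"hand": 24},
    {"dp": [0,0,-8],"dr": [0,0,0],"hand": 24},
    {"dp": [0,0,8],"dr": [0,0,0],"hand": 24},
    {"dp": [0,0,23],"dr": [0,0,0],"hand": 24},
    {"dp": [0,0,23],"dr": [0,0,0],"hand": 24},
    {"dp": [0,0,23],"dr": [0,0,0],"hand": 5},
    {"dp": [0,0,23],"dr": [0,0,0],"hand": 5},
    {"dp": [0,0,23],"dr": [0,0,0],"hand": 5},
    {"dp": [0,0,23],"dr": [0,0,0],"hand": 5},
  ],
  grip_force=20,
)

```text
clock: 6.62
position: [0.5271, -0.1185, 0.1517]
eef_rot: [0.001, 0.673, 0.74, 0.0]
contact_force: [2.9, 0.9, -1.8]
gripper_width: 0.0096
grasp_force: 20.0
```

>>> play_rows(
  plan=[
    {"dp": [0,2.5,-18],"dr": [0,0,0],"hand": 5},
    {"dp": [0,9,-42],"dr": [0,0,0],"hand": 5},
    {"dp": [0,20,-64],"dr": [0,0,0],"hand": 5},
    {"dp": [0,34,-85],"dr": [0,0,0],"hand": 5},
    {"dp": [0,51,-103],"dr": [0,0,0],"hand": 5},
    {"dp": [0,71,-118],"dr": [0,0,0],"hand": 5},
    {"dp": [0,92,-129],"dr": [0,0,0],"hand": 5},
    {"dp": [0,114,-137],"dr": [0,0,0],"hand": 5},
    {"dp": [0,137,-141.5],"dr": [0,0,0],"hand": 5},
    {"dp": [0,160,-142.5],"dr": [0,0,0],"hand": 5},
  ],
)

```text
clock: 7.88
position: [0.6831, -0.1014, 0.289]
eef_rot: [-0.006, 0.673, 0.74, -0.003]
contact_force: [-3.2, 3.7, -13.0]
gripper_width: 0.0091
grasp_force: 19.6
```

>>> play_rows(
  plan=[
    {"dp": [0,10,3],"dr": [0,0,0],"hand": 5},
    {"dp": [0,22,6],"dr": [0,0,0],"hand": 5},
    {"dp": [0,32,8],"dr": [0,0,0],"hand": 5},
    {"dp": [0,38,10],"dr": [0,0,0],"hand": 5},
    {"dp": [0,38,10],"dr": [0,0,0],"hand": 5},
  ],
)

```text
clock: 8.5
position: [0.723, -0.0971, 0.2837]
eef_rot: [-0.002, 0.672, 0.74, 0.001]
contact_force: [-0.2, 6.0, -3.3]
gripper_width: 0.0081
grasp_force: 18.4
```

```bash
python3 - <<'E'
from h import *
s=get_state(); print(s["clock"],s["contact_force"],s["gripper_width"],pose()[0])
snapshot("scene");snapshot("top")
for n in("flap_hinge","flap_loop","lock_grip","gate_grip","gate_hinge","washer"):
    r=[]
    for cam in("scene","top"):
        for q in tip_of(cam,n)[:1]: r.append(ray(cam,q["position"])); print(n,cam,np.round(q["position"]),round(q["conf"],2))
    if len(r)>1: print(tri(r))
E
```

```text
8.5 [-0.241  5.981 -3.331] 0.008142438949907918 [ 0.723 -0.097  0.284]
flap_hinge scene [270. 232.] 0.77
flap_loop scene [291. 195.] 0.91
flap_loop top [292. 110.] 0.89
[ 0.718 -0.092  0.315]
lock_grip scene [210. 250.] 0.88
lock_grip top [396. 197.] 0.75
[ 0.56  -0.317  0.224]
gate_grip scene [244. 214.] 0.83
gate_hinge scene [260. 191.] 0.92
gate_hinge top [244. 182.] 0.9
[0.557 0.033 0.129]
washer scene [222. 228.] 0.64
```

>>> play_rows(
  plan=[
    {"dp": [0,0,0],"dr": [0,0,0],"hand": 36},
    {"dp": [0,0,0],"dr": [0,0,0],"hand": 36},
    {"dp": [0,0,0],"dr": [0,0,0],"hand": 36},
    {"dp": [0,0,-20],"dr": [0,0,0],"hand": 36},
    {"dp": [0,0,-60],"dr": [0,0,0],"hand": 36},
    {"dp": [0,0,-80],"dr": [0,0,0],"hand": 36},
  ],
)

```text
clock: 9.95
position: [0.7236, -0.1003, 0.3668]
eef_rot: [0.002, 0.673, 0.74, 0.001]
contact_force: [-0.2, 0.6, -0.4]
gripper_width: 0.0356
grasp_force: 0.0
```

```bash
python3 - <<'E'
from h import *
s=get_state(); print(s["clock"],s["contact_force"],s["qpos"],pose()[0])
im=snapshot("scene");snapshot("top")
cv2.imwrite("pics/s5.png",im)
for n in("flap_hinge","flap_loop","lock_grip","gate_grip","gate_hinge"):
    r=[]
    for cam in("scene","top"):
        for q in tip_of(cam,n)[:1]: r.append(ray(cam,q["position"])); print(n,cam,np.round(q["position"]),round(q["conf"],2),atz(cam,q["position"],.126))
    if len(r)>1: print(tri(r))
print(go([0.54,-0.18,0.30],np.pi+.1))
E
```

```text
9.95 [-0.219  0.632 -0.41 ] [-0.153  0.572  0.731 -0.001  1.835 -0.247] [ 0.724 -0.1    0.367]
flap_hinge scene [268. 233.] 0.64 [ 0.663 -0.083  0.126]
flap_loop scene [291. 197.] 0.72 [0.641 0.066 0.126]
flap_loop top [295. 108.] 0.7 [ 0.781 -0.117  0.126]
[ 0.723 -0.098  0.317]
lock_grip scene [210. 246.] 0.87 [ 0.566 -0.212  0.126]
lock_grip top [330. 176.] 0.97 [ 0.575 -0.214  0.126]
[ 0.572 -0.215  0.135]
gate_grip scene [244. 216.] 0.96 [ 0.574 -0.076  0.126]
gate_hinge scene [263. 187.] 0.68 [0.55  0.048 0.126]
gate_hinge top [245. 185.] 0.75 [0.554 0.033 0.126]
[0.555 0.035 0.138]
(array([ -62.6, -190. ,   63.5]), array([ -0. ,  -0. , -90.3]))
```

View pics/s5.png

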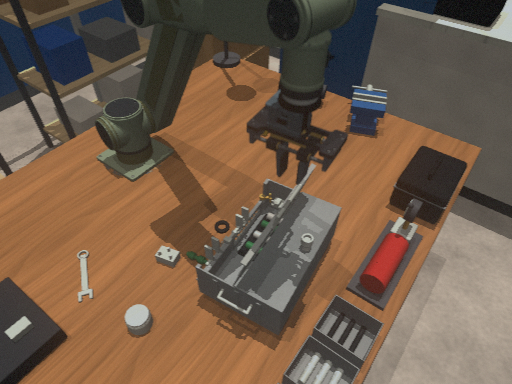

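>>> play_rows(
  plan=[
    {"dp": [-10,-30,0],"dr": [0,0,-8],"hand": 72},
    {"dp": [-25,-70,0],"dr": [0,0,-18],"hand": 72},
    {"dp": [-40,-110,10],"dr": [0,0,-28],"hand": 72},
    {"dp": [-60,-150,20],"dr": [0,0,-38],"hand": 72},
    {"dp": [-75,-173,35],"dr": [0,0,-48],"hand": 72},
    {"dp": [-89,-180,50],"dr": [0,0,-58],"hand": 72},
    {"dp": [-89,-180,67],"dr": [0,0,-68],"hand": 72},
    {"dp": [-89,-180,100],"dr": [0,0,-78],"hand": 72},
    {"dp": [-89,-180,120],"dr": [0,0,-88],"hand": 72},
    {"dp": [-89,-180,120],"dr": [0,0,-89.5],"hand": 72},
  ],
)

```text
clock: 11.8
position: [0.5516, -0.205, 0.2423]
eef_rot: [-0.002, -0.043, 0.999, 0.001]
contact_force: [-0.9, -1.1, -0.4]
gripper_width: 0.0716
grasp_force: 0.0
```

```bash
python3 - <<'E'
from h import *
s=get_state(); print(s["clock"],s["contact_force"],s["qpos"],pose()[0])
im=snapshot("wrist");c=camera_info("wrist")
cv2.imwrite("pics/w6.png",im)
for n in("lock_grip","gate_grip","gate_hinge"):
    for q in tip_of("wrist",n)[:1]: print(n,np.round(q["position"]),round(q["conf"],2),atz("wrist",q["position"],.126,c))
E
```

```text
11.8 [-0.861 -1.123 -0.375] [-0.375  0.317  1.442 -0.     1.386 -2.031] [ 0.552 -0.205  0.242]
lock_grip [252. 196.] 0.65 [ 0.57  -0.211  0.126]
gate_grip [396. 208.] 0.97 [ 0.571 -0.069  0.126]
gate_hinge [509. 206.] 0.95 [0.559 0.042 0.126]
```

View pics/w6.png

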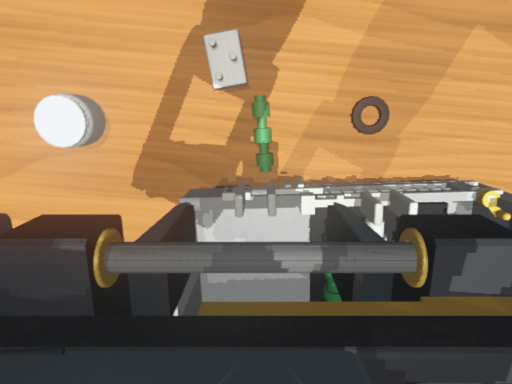

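The flap is clear. The lock lug and tab are at px (240,200) and (272,200), and the gate catch at (378,205) and (413,205), which matches the networks. Lock grip is about (0.570, -0.211).

>>> play_rows(
  plan=[
    {"dp": [-10,-4,15],"dr": [0,0,-1],"hand": 72},
    {"dp": [-17,-7.5,40],"dr": [0,0,-1],"hand": 72},
    {"dp": [-17,-7.5,75],"dr": [0,0,-1],"hand": 72},
    {"dp": [-17,-7.5,82],"dr": [0,0,-1],"hand": 72},
    {"dp": [-17,-7.5,82],"dr": [0,0,-1],"hand": 72},
  ],
)

```text
clock: 12.62
position: [0.5706, -0.2115, 0.1618]
eef_rot: [-0.0, -0.052, 0.999, -0.0]
contact_force: [1.0, -0.1, -0.2]
gripper_width: 0.0718
grasp_force: 0.0
```

```bash
python3 - <<'E'
from h import *
s=get_state(); print(s["clock"],s["contact_force"],pose()[0],s["eef_rot"])
im=snapshot("wrist");c=camera_info("wrist")
cv2.imwrite("pics/w7.png",im)
for n in("lock_grip","gate_grip"):
    for q in tip_of("wrist",n)[:1]:
        X=atz("wrist",q["position"],.126,c); print(n,np.round(q["position"]),round(q["conf"],2),X,go([X[0],X[1],.111],np.pi+.105))
E
```

```text
12.625 [ 1.008 -0.064 -0.212] [ 0.571 -0.211  0.162] [-0.    -0.052  0.999 -0.   ]
lock_grip [259. 206.] 0.81 [ 0.574 -0.211  0.126] (array([-3.2,  0.3, 52.2]), array([-0.1,  0.1, -0.1]))
gate_grip [453. 218.] 0.81 [ 0.569 -0.068  0.126] (array([-12.2, 142.9,  52.3]), array([-0.1,  0.2, -0.1]))
```

View pics/w7.png

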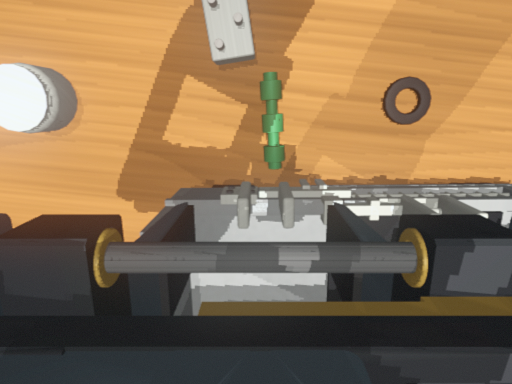

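The lug (col 245) and tab (col 287) lie between the fingers (190/330). I'll descend and squeeze.

>>> play_rows(
  plan=[
    {"dp": [-2,0,25],"dr": [0,0,0],"hand": 72},
    {"dp": [-2,0,50],"dr": [0,0,0],"hand": 72},
    {"dp": [-2,0,50],"dr": [0,0,0],"hand": 72},
    {"dp": [-2,0,50],"dr": [0,0,0],"hand": 22},
    {"dp": [-2,0,50],"dr": [0,0,0],"hand": 22},
    {"dp": [-2,0,50],"dr": [0,0,0],"hand": 22},
    {"dp": [-2,0,50],"dr": [0,0,0],"hand": 22},
    {"dp": [-2,0,50],"dr": [0,0,0],"hand": 22},
    {"dp": [-2,0,50],"dr": [0,0,0],"hand": 22},
    {"dp": [-2,0,50],"dr": [0,0,0],"hand": 22},
  ],
  grip_force=20,
)

```text
clock: 14.02
position: [0.5728, -0.2132, 0.1125]
eef_rot: [0.001, -0.052, 0.999, -0.002]
contact_force: [0.5, -5.5, 2.3]
gripper_width: 0.0278
grasp_force: 20.0
```

>>> play_rows(
  plan=[
    {"dp": [0,0,0],"dr": [0,0,0],"hand": 72},
    {"dp": [0,0,0],"dr": [0,0,0],"hand": 72},
    {"dp": [0,0,0],"dr": [0,0,0],"hand": 72},
    {"dp": [0,0,-30],"dr": [0,0,0],"hand": 72},
    {"dp": [-3,10,-60],"dr": [0,0,0],"hand": 72},
    {"dp": [-6,50,-60],"dr": [0,0,0],"hand": 72},
    {"dp": [-10,100,-60],"dr": [0,0,0],"hand": 72},
    {"dp": [-11,141,-60],"dr": [0,0,0],"hand": 72},
    {"dp": [-11,141,-50],"dr": [0,0,0],"hand": 72},
    {"dp": [-11,141,-50],"dr": [0,0,0],"hand": 72},
  ],
)

```text
clock: 15.28
position: [0.5679, -0.07, 0.1608]
eef_rot: [-0.001, -0.052, 0.999, -0.0]
contact_force: [-0.9, 0.7, 0.2]
gripper_width: 0.0724
grasp_force: 0.0
```

```bash
python3 - <<'E'
from h import *
s=get_state(); print(s["clock"],s["contact_force"],pose()[0],s["qpos"])
im=snapshot("wrist");c=camera_info("wrist")
cv2.imwrite("pics/w8.png",im)
for n in("lock_grip","gate_grip","gate_hinge"):
    for q in tip_of("wrist",n)[:1]:
        X=atz("wrist",q["position"],.126,c); print(n,np.round(q["position"]),round(q["conf"],2),X,go([X[0],X[1],.111],np.pi+.105))
E
```

```text
15.275 [-0.853  0.702  0.232] [ 0.568 -0.07   0.161] [-0.142  0.338  1.62  -0.001  1.186 -1.817]
lock_grip [ 61. 189.] 0.66 [ 0.573 -0.212  0.126] (array([   9.9, -140.6,   50.6]), array([-0. , -0. , -0.2]))
gate_grip [262. 205.] 0.8 [ 0.57  -0.068  0.126] (array([-1.8,  2.8, 50.8]), array([-0. , -0. , -0.2]))
gate_hinge [416. 207.] 0.59 [0.56  0.043 0.126] (array([ -2.7, 114. ,  50.8]), array([-0. ,  0. , -0.2]))
```

View pics/w8.png

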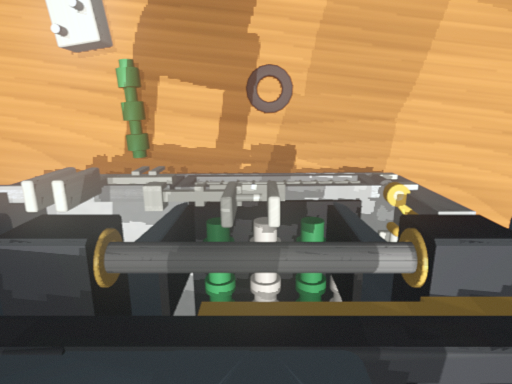

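The lock catch is drawn: its tab and lug are now close, at px 31 and 60. The gate tab (228) and lug (274) sit between the fingers. I'll descend and squeeze.

>>> play_rows(
  plan=[
    {"dp": [-2,2,25],"dr": [0,0,0],"hand": 72},
    {"dp": [-2,2,50],"dr": [0,0,0],"hand": 72},
    {"dp": [-2,2,50],"dr": [0,0,0],"hand": 72},
    {"dp": [-2,2,50],"dr": [0,0,0],"hand": 22},
    {"dp": [-2,2,50],"dr": [0,0,0],"hand": 22},
    {"dp": [-2,2,50],"dr": [0,0,0],"hand": 22},
    {"dp": [-2,2,50],"dr": [0,0,0],"hand": 22},
    {"dp": [-2,2,50],"dr": [0,0,0],"hand": 22},
    {"dp": [-2,2,50],"dr": [0,0,0],"hand": 22},
    {"dp": [-2,2,50],"dr": [0,0,0],"hand": 22},
  ],
  grip_force=40,
)

```text
clock: 16.73
position: [0.5714, -0.0701, 0.1132]
eef_rot: [0.001, -0.052, 0.999, -0.003]
contact_force: [0.5, -6.5, 1.0]
gripper_width: 0.0267
grasp_force: 40.0
```

>>> play_rows(
  plan=[
    {"dp": [6,-2,0],"dr": [0,0,3],"hand": 22},
    {"dp": [15.5,-1,0],"dr": [0,0,8],"hand": 22},
    {"dp": [26.5,1.5,0],"dr": [0,0,14],"hand": 22},
    {"dp": [37.5,4.5,0],"dr": [0,0,20],"hand": 22},
    {"dp": [48,9,0],"dr": [0,0,26],"hand": 22},
    {"dp": [58.5,14.5,0],"dr": [0,0,32],"hand": 22},
    {"dp": [67.5,21.5,0],"dr": [0,0,38],"hand": 22},
    {"dp": [76.5,29,0],"dr": [0,0,44],"hand": 22},
    {"dp": [84.5,37.5,0],"dr": [0,0,50],"hand": 22},
    {"dp": [91,46.5,0],"dr": [0,0,56],"hand": 22},
  ],
)

```text
clock: 17.98
position: [0.4742, -0.0336, 0.1131]
eef_rot: [0.001, 0.424, 0.906, -0.003]
contact_force: [-3.1, -9.3, 5.1]
gripper_width: 0.0267
grasp_force: 40.0
```

>>> play_rows(
  plan=[
    {"dp": [11.5,-1,0],"dr": [0,0,6],"hand": 22},
    {"dp": [23,1,0],"dr": [0,0,12],"hand": 22},
    {"dp": [34,4,0],"dr": [0,0,18],"hand": 22},
    {"dp": [44.5,8,0],"dr": [0,0,24],"hand": 22},
    {"dp": [53.5,12,0],"dr": [0,0,29],"hand": 22},
    {"dp": [58.5,15,0],"dr": [0,0,32],"hand": 22},
    {"dp": [58.5,15,0],"dr": [0,0,32],"hand": 22},
    {"dp": [58.5,15,0],"dr": [0,0,32],"hand": 22},
    {"dp": [58.5,15,0],"dr": [0,0,32],"hand": 22},
  ],
)

```text
clock: 19.1
position: [0.4483, 0.0219, 0.113]
eef_rot: [0.001, 0.657, 0.754, -0.002]
contact_force: [-2.2, -7.5, 5.2]
gripper_width: 0.0268
grasp_force: 40.1
```

```bash
python3 - <<'E'
from h import *
s=get_state(); p,R=pose(); v=p[:2]-[.560,.0395]
print(s["clock"],s["contact_force"],p,s["eef_rot"],s["gripper_width"],s["grasp_force"],"gate",np.arctan2(-v[0],-v[1])+.104, np.linalg.norm(v))
im=snapshot("scene")
cv2.imwrite("pics/s9.png",cv2.resize(im[100:310,130:360],(690,630))[:600])
print([(n,tip_of("scene",n)[:1]) for n in("gate_grip","flap_loop","gate_hinge")])
E
```

```text
19.1 [-2.168 -7.518  5.186] [0.448 0.022 0.113] [ 0.001  0.657  0.754 -0.002] 0.026840148260035872 40.09040415287018 gate 1.5184395039098995 0.11309749319320737
[('gate_grip', [{'position': [231.3, 176.4], 'conf': 0.55}]), ('flap_loop', [{'position': [290.9, 199.0], 'conf': 0.68}]), ('gate_hinge', [{'position': [259.3, 189.1], 'conf': 0.69}])]
```

View pics/s9.png

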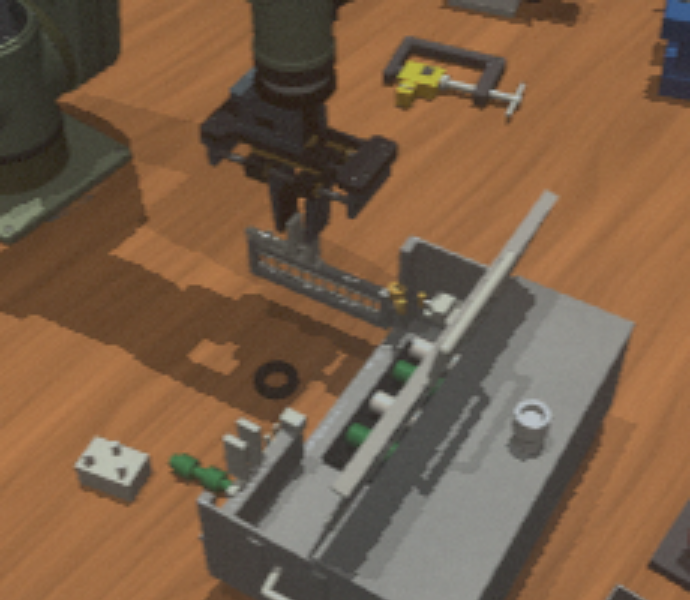

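The gate stands square at about 1.52 rad, with its catch in the fingers (px 300,235). The flap is back, the lock is drawn and the loose parts are undisturbed, so I'll hand it in.

```bash
python3 -c "
from rig import *
print(close_job())"
```

```text
the job is handed in; nothing more can be done
None
```

The tote is open and the job is handed in: the flap is folded back, the lock catch is drawn, and the gate is held by its squeezed catch at about 1.5 rad, roughly square to the tote; the hand-in returned no verdict, so I can't confirm how it was judged.

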